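# Trip the stop paddle and refit the speed knob

## Task

First press the hinged stop paddle all the way down to its stop with the gripper and let it spring back up. Then pick up the loose knob, turn it so that the flat in its bore matches the flat on the console's D-shaft, push it fully home onto the shaft and press on until the spring-loaded shaft is fully in. The job ends holding: finish while still gripping the knob and keeping it pressed in, and leave the tape measure, the wood offcut and the jar where they are.

Things in the scene. Friction and masses are not known exactly. Their poses are not given: they have to be found in the camera images.
- knob: Loose knob, grey with a black bar, about 70 g, 42 mm tall, bore down. Origin: centre of underside; z up. Round body 56 mm across, 20 mm tall; on it a bar grip 14 mm wide (y), x -26 to +30, z 20 to 42 mm, ending at +x in a pointed nose (tip x +37) with a thin white line on top. Blind D-bore 16 mm deep from the underside: 19.6 mm across, flat 5.8 mm from the axis on the +x (nose) side.
- shaft_seat (a point): Root of the brass D-shaft: on its axis, at the top face of its collar (38 mm across), 68 mm above the bench at rest; z up, +x to the flat. The shaft stands 14 mm above this point: 18 mm across, flat 5 mm from the axis at +x, tip chamfered 3 mm. Moves down as pressed. Knob fully home: underside on the collar, its origin at this point, its x along this x.
- console: Fixed grey box, 150 x 140 x 60 mm (x, y, z), with the upright D-shaft at the centre of its top; origin at the centre of its underside, on the bench.
- plunger (a joint): How far shaft and collar are pressed down into the console (m): 0 is up (rest), 0.006 is fully in at the stop. The spring takes about 5 N to start and 12 N to be fully in.
- shaft (a joint): Angle of the D-shaft in the console (rad), counter-clockwise seen from above; it turns stiffly (0.05 N m friction) between -0.9 and 0.9 and stays where it is left.
- paddle_press (a point): Where to press the stop paddle: top of its ribbed steel plate (110 x 80 x 6 mm), 20 mm from the free front edge, 90 mm from the hinge. x points along the plate to the hinge (sloping down 0.24 rad at rest), z out of the plate. At rest about 63 mm above the bench; goes down about 18 mm to the stop.
- stop_base: Fixed dark steel base of the stop paddle, 150 x 100 x 28 mm (x, y, z), the hinge at its +x end; origin at the centre of its underside, on the bench.
- paddle (a joint): Angle of the stop paddle (rad): 0 is up (rest), 0.20 is fully down at its stop. It springs back by itself. Pressed at paddle_press it takes about 4 N to start and 9 N at the stop.
- tape: Bystander: tape measure, 70 x 34 x 62 mm, standing; origin at the centre of its underside.
- offcut: Bystander: wood offcut, 90 x 45 x 35 mm; origin at the centre of its underside.
- jar: Bystander: closed glass jar, 60 mm diameter, 85 mm tall; origin at the centre of its underside.
Things that resemble listed ones, but are neither listed nor needed, are in the scene too. What is shaped like the knob but blue is not meant.

How it is judged:
By the outcome, as a careful person would: the job done as asked, in the order asked, and still so for the second after the job is handed in, while the arm keeps its last pose, push and grip.
It also fails if it takes over 54 s, if anything falls off the work surface, if the arm or the gripper's body presses on something with over 40 N, if the wrist force passes 120 N, or if a joint passes its speed limit or range.

## Robot

A 6-joint arm with a two-finger parallel gripper is mounted at the origin on the work surface. World frame = base frame: x ahead of the robot, y to its left, z up, the work surface at z = 0. Lengths are in mm, angles in degrees, forces in N, time in s.
With the tool pointing down it reaches from about 250 to 850 mm from the base axis. Payload 12.5 kg.
Tool frame: the origin (TCP) lies between the finger pads, 19 mm behind the fingertips; this is the grasp point; z points along the fingers, y is the line along which they close (so a half turn about z gives the same grasp; the last joint's range is limited). The gripper opens to 93 mm and grips with 3 to 60 N. Pads are 15 mm wide; open, the fingers measure 128 mm over their backs; the gripper's body (75 mm by 188 mm) begins 65 mm behind the grasp point.
Start: joints at [62.876, 20.094, 94.641, -0, 65.266, -4.847], TCP at [208.461, 508.948, 237.433] pointing down, gripper open.
Joint ranges: [-157.81, 157.81], [-45, 120.19], [0.68, 151.7], [-89.99, 269.99], [4.06, 180], [-164.3, 164.3]. Speed limits (degrees/s): [127.2, 127.2, 159.86, 180, 180, 180].

## Interface

Orientations are given as a 3x3 rotation matrix whose columns are the frame's x, y, z axes.
In Python, from rig import readout, cams, ticket gives the robot as it stands.
- The arm moves only by the tool apply_moves, never from a script. Its argument "targets" is text: rows parted by semicolons, each of 5 numbers parted by spaces: the shift along the tool's x, y, z scaled (see below), then the turn about the tool's z scaled (see below), then the closure, from 0 (fully open) to 1 (shut). A call has exactly 10 rows; each row is the pose to reach, as a shift and turn from the pose commanded when the call began, along the tool's axes at that moment; what a row does not reach only later rows make up. The controller multiplies each number of a shift by 0.25 m and each number of a turn by 45 degrees. A row lasts 1/10 s, in which the tool goes at most 50 mm and 8.59 degrees, less where a joint would pass 70% of its speed; a pose out of reach is approached as far as the arm can. A call with a number of a shift or a turn outside -1 to 1 is refused whole. A call with a gripper value outside its range is refused whole. The fingers move at their own pace and stop on an object; "grip_force" is the grip in N (left out, the last holds). Time passes only in rows, so rows that repeat a pose let the fingers close, or fill a call up. It gives the time, the measured TCP pose, the force, the opening and the grip force at its end, in the units of the state.
- readout.read_state(): the state, without advancing time (a new reading comes with each control period).
- cams.get_image(name): name is "scene" or "top"; returns the picture (384x512x3 uint8, red, green, blue); there is no depth.
- cams.camera_params(name): a dict with "fx", "fy", "cx", "cy" (pixels), "dist" ([k1, k2, p1, p2, k3] as OpenCV has them; the pictures are not rectified), "extrinsics" (4x4, takes a point from camera to world coordinates). Camera axes: x right, y up, looking along -z (the intrinsics and any distortion apply to the point x, -y, -z); pixel columns grow to the right and rows downward; lengths in mm; the calibration is good to about 2 mm. A picture is of the moment at which its call begins. camera_params takes no time and is no camera call.
- ticket.hand_in(): hands the job in; it is judged then, once.
The state is a dict: "t": time; "joints": joint angles; "joint_velocities": joint speeds; "joint_efforts": joint torques, N m; "ee_pos": TCP position; "tool_rot": TCP orientation; "ft_force": force on the tool from outside, world axes, zero at the start; "torque": the same for the moment, N m; "opening": opening from 0.0 (shut) to 1.0 (fully open); "grip_force": force on a finger pad.
Only numpy, scipy, OpenCV 4.12 (cv2) and the standard library are available. Lean on these libraries where they do the work, as an engineer would, in place of code of your own. Each camera call takes 0.05 s, during which the arm holds its last target. There are 200 camera calls.

## Working session

There is one attempt and no reset: what is moved stays moved. The work goes in short steps, Python scripts to look and compute and a tool call to move; the robot and the scene stay as the last step left them, time stands still between calls to the robot, and variables do not carry over. Pictures are saved under pics/ and viewed, at most 10 in all, crops included, and the job is handed in when it is done.

Besides the shell and the picture viewer there is one more tool, called after "Request:" in YAML: its name, and indented under it one key for each argument. apply_moves: Moves the arm, as the interface text tells. Its arguments: {"type":"object","properties":{"targets":{"type":"string"},"grip_force":{"type":"number"}},"required":["targets"]}

```bash
mkdir -p pics; ls; python3 - <<'E'
from rig import readout,cams
import cv2
for n in ("scene","top"):
    im=cams.get_image(n); cv2.imwrite(f"pics/{n}0.png",im[:,:,::-1]); 
    p=cams.camera_params(n); print(n,p)
s=readout.read_state(); print(s)
E
```

```text
pics
scene {'fx': 410.5197077965344, 'fy': 410.5197077965344, 'cx': 261.8867649400253, 'cy': 189.71791491718955, 'dist': array([0.03461011, 0.        , 0.        , 0.        , 0.        ]), 'extrinsics': array([[-8.17603891e-01, -3.87751724e-01,  4.25643605e-01,
         1.01981947e+03],
       [ 5.75426096e-01, -5.24309126e-01,  6.27682044e-01,
         7.10318764e+02],
       [-2.02159679e-02,  7.58121719e-01,  6.51799642e-01,
         8.10592285e+02],
       [ 0.00000000e+00,  0.00000000e+00,  0.00000000e+00,
         1.00000000e+00]])}
top {'fx': 384.4108813457445, 'fy': 384.4108813457445, 'cx': 254.52207972897352, 'cy': 196.6977447520679, 'dist': array([0.04160655, 0.        , 0.        , 0.        , 0.        ]), 'extrinsics': array([[ 1.73814188e-03,  9.80148639e-01, -1.98256460e-01,
         3.46400435e+02],
       [-9.99974173e-01,  3.08617577e-03,  6.49065357e-03,
         3.42195375e+00],
       [ 6.97365955e-03,  1.98240058e-01,  9.80128689e-01,
         1.14418491e+03],
       [ 0.00000000e+00,  0.00000000e+00,  0.00000000e+00,
         1.00000000e+00]])}
{'t': 0.1, 'joints': array([ 6.28757979e+01,  2.01197534e+01,  9.46717435e+01, -1.61831851e-03,
        6.52662591e+01, -4.84583589e+00]), 'joint_velocities': array([-0.07876407, -0.1712229 , -0.12870683, -0.03002456, -0.0249819 ,
        0.0230921 ]), 'joint_efforts': array([ 7.13238624e-04, -4.98023343e+01, -2.85706902e+01,  6.99112751e-02,
        2.38655310e-02, -5.70646523e-05]), 'ee_pos': array([208.34986366, 508.70440754, 236.97978214]), 'tool_rot': array([[-9.25357400e-01,  3.79095623e-01, -4.36750318e-04],
       [ 3.79095870e-01,  9.25356956e-01, -9.08864888e-04],
       [ 5.96032438e-05, -1.00659509e-03, -9.99999492e-01]]), 'ft_force': array([ 0.88627719, -0.64889422,  0.52768614]), 'torque': array([ 0.0011228 ,  0.02732023, -0.03414063]), 'grip_force': 0.0, 'opening': 0.9997786734536072}
```

View pics/scene0.png

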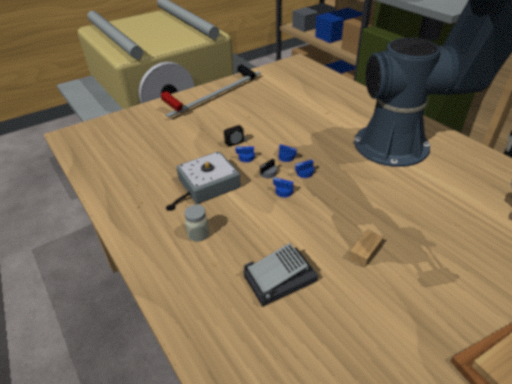

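View pics/top0.png

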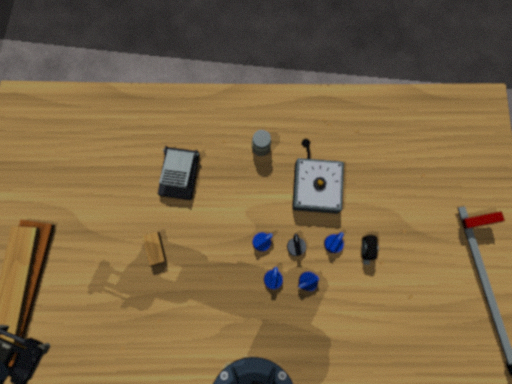

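The top view shows the paddle at about (180,173), the console at (319,185) with its shaft at (320,184), the grey knob at (297,246) surrounded by four blue ones, the tape at (370,247), the jar at (261,142) and the offcut at (156,250). I'll enlarge these areas.

```bash
python3 - <<'E'
import cv2,numpy as np
t=cv2.imread("pics/top0.png");s=cv2.imread("pics/scene0.png")
f=lambda im,x,y,w,h,k:cv2.resize(im[y:y+h,x:x+w],None,fx=k,fy=k,interpolation=cv2.INTER_CUBIC)
# A: knob+console top ; paddle top
cv2.imwrite("pics/a.png",np.hstack([f(t,285,150,66,100,6),f(t,150,140,66,100,6)]))
cv2.imwrite("pics/b.png",np.vstack([f(s,170,120,150,70,5)[:, :750],f(s,235,235,150,45,5)]))
E
```

```text
(no output)
```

View pics/a.png

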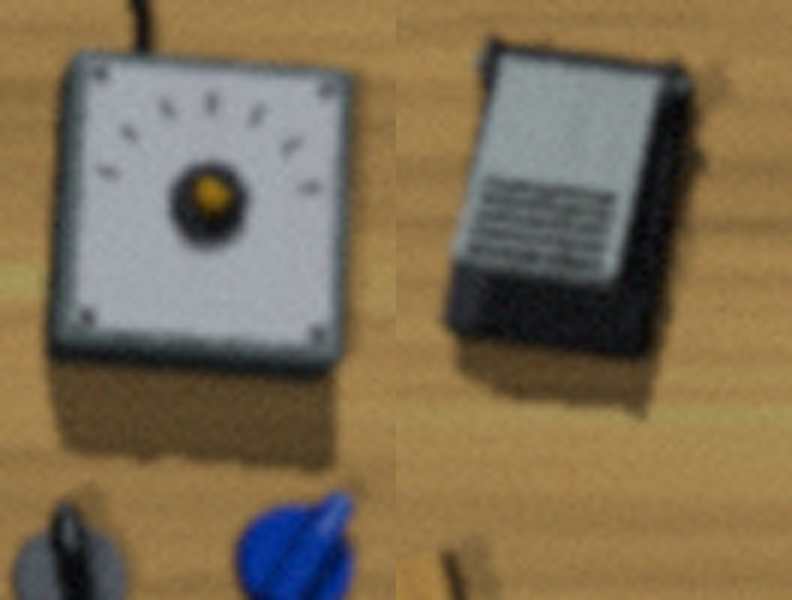

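View pics/b.png

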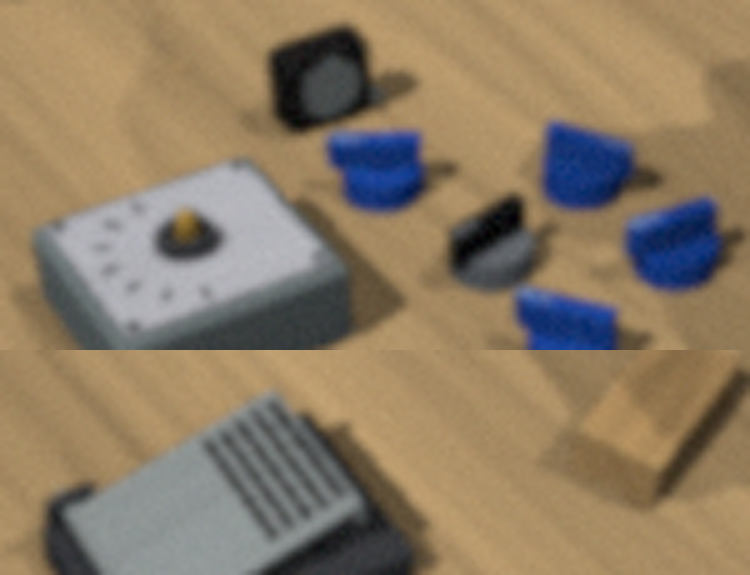

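Paddle: the free ribbed edge is on the robot side and the hinge is on the far side. The knob's bar is nearly along world x and its nose points away from the robot. I'll average some frames to get the shaft flat and sub-pixel poses.

```bash
cat > h.py <<'E'
import numpy as np,cv2
from rig import cams
F=np.diag([1.,-1,-1])
def proj(n,P):
    p=cams.camera_params(n);E=p["extrinsics"];K=np.array([[p["fx"],0,p["cx"]],[0,p["fy"],p["cy"]],[0,0,1]])
    R=F@E[:3,:3].T;t=-R@E[:3,3]
    return cv2.projectPoints(np.asarray(P,float).reshape(-1,3),cv2.Rodrigues(R)[0],t,K,p["dist"])[0][:,0]
def back(n,px,z):
    p=cams.camera_params(n);E=p["extrinsics"];K=np.array([[p["fx"],0,p["cx"]],[0,p["fy"],p["cy"]],[0,0,1]])
    u=cv2.undistortPoints(np.array(px,float).reshape(-1,1,2),K,p["dist"])[:,0]
    d=np.c_[u,np.ones(len(u))]@F@E[:3,:3].T
    return E[:3,3]+d*((z-E[2,3])/d[:,2])[:,None]
E
python3 - <<'E'
from h import *
A={}
for n in("top","scene"):
    A[n]=np.mean([cams.get_image(n).astype(float) for _ in range(12)],0)[:,:,::-1]
    cv2.imwrite(f"pics/{n}avg.png",A[n]); np.save(n+".npy",A[n])
f=lambda im,x,y,w,h,k:cv2.resize(np.clip(im[y:y+h,x:x+w],0,255).astype('uint8'),None,fx=k,fy=k,interpolation=cv2.INTER_CUBIC)
t,s=A["top"],A["scene"]
cv2.imwrite("pics/c.png",np.vstack([np.hstack([f(t,310,175,20,20,15)*1,f(t,285,232,25,20,15)]),np.hstack([f(s,198,155,20,20,15),f(s,256,155,25,20,15)])]))
# rough positions: console top corners, plate, knob from crop a (px=285+u/6-.4)
g=lambda l,ox,oy:[(ox+(u+.5)/6-.5,oy+(v+.5)/6-.5) for u,v in l]
print("console top corners",back("top",g([(85,52),(350,75),(332,358),(58,345)],285,150),60).round(1))
print("collar ctr",back("top",g([(208,205)],285,150),68).round(1))
print("plate corners free",back("top",g([(455-396,262),(618-396,283)],150,140),68).round(1), "hinge",back("top",g([(500-396,52),(662-396,78)],150,140),41).round(1))
E
```

```text
console top corners [[ 681.3 -133.4   60. ]
 [ 669.9 -262.4   60. ]
 [ 529.9 -247.8   60. ]
 [ 535.7 -117.5   60. ]]
collar ctr [[ 602.7 -189.8   68. ]]
plate corners free [[602.5 268.8  68. ]
 [592.5 190.9  68. ]] hinge [[716.6 258.4  41. ]
 [703.5 177.5  41. ]][ WARN:0@18.497] global loadsave.cpp:1063 imwrite_ Unsupported depth image for selected encoder is fallbacked to CV_8U.
```

View pics/c.png

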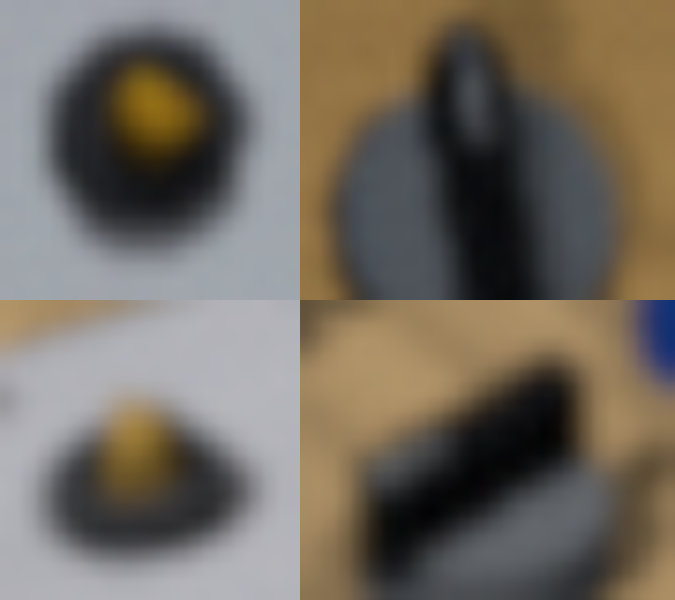

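The averaged view shows the flat's edge on the upper right of the shaft in the top image, around -45° in world. Next I'll fit rendered models to get the angles and positions.

```bash
cat > fit.py <<'E'
from h import *
from scipy.optimize import minimize
c=lambda r,z,k=48:np.array([[r*np.cos(a),r*np.sin(a),z] for a in np.linspace(0,2*np.pi,k)])
def D(r,f,z):
    p=c(r,z,120);p[:,0]=np.minimum(p[:,0],f);return p
pr=lambda xy,z:np.array([[x,y,z] for x,y in xy])
bar=[(-26,-7),(-26,7),(30,7),(37,0),(30,-7)]
# layers (points; painter order)
KNOB=[np.r_[c(28,0),c(28,20)],c(28,20),np.r_[pr(bar,20),pr(bar,42)],pr(bar,42)]
SHAFT=[np.r_[c(19,60),c(19,68)],c(19,68),np.r_[D(9,5,68),D(9,5,79),D(6,5,82)],np.r_[D(9,5,79),D(6,5,82)],D(6,5,82)]
def fit(n,im,layers,x,y,angs,box,z0=0,sig=0.8,S=8):
    X,Y,W,H=box;T=im[Y:Y+H,X:X+W].reshape(-1,3)
    def res(q):
        ca,sa=np.cos(q[2]),np.sin(q[2]);R=np.array([[ca,-sa,0],[sa,ca,0],[0,0,1]])
        lab=np.zeros((H*S,W*S),np.uint8)
        for i,L in enumerate(layers):
            u=proj(n,L@R.T+[q[0],q[1],z0]);v=((u-[X,Y]+.5)*S-.5)
            hull=cv2.convexHull((v*16).round().astype(np.int32).reshape(-1,1,2))
            cv2.fillConvexPoly(lab,hull,i+1,shift=4)
        M=[cv2.resize(cv2.GaussianBlur((lab==i).astype(np.float32),(0,0),sig*S),(W,H),interpolation=cv2.INTER_AREA).ravel() for i in range(len(layers)+1)]
        A=np.array(M).T;g=np.linalg.lstsq(A,T,rcond=None)[0]
        return ((A@g-T)**2).mean()
    out=[]
    for a in angs:
        s=np.array([[x,y,a],[x+4,y,a],[x,y+4,a],[x,y,a+.3]])
        r=minimize(res,s[0],method="Nelder-Mead",options=dict(initial_simplex=s,xatol=.05,fatol=.01,maxiter=120))
        out.append((round(r.fun,2),r.x[:2].round(1),round(np.degrees(r.x[2]),1)))
    return sorted(out,key=lambda o:o[0])
E
python3 - <<'E'
from fit import *
im={n:np.load(n+".npy") for n in("top","scene")}
k0=back("top",[(297,246)],20)[0];print(k0)
for n in im:
    u=proj(n,[[*k0[:2],20]])[0].astype(int)
    print(n,"knob",fit(n,im[n],KNOB,k0[0],k0[1],[-.3,.1,.5],(u[0]-14,u[1]-14,28,28)))
    u=proj(n,[[603,-190,72]])[0].astype(int)
    print(n,"shaft",fit(n,im[n],SHAFT,603,-190,np.radians([-150,-90,-60,-30,0,40,90,150]),(u[0]-9,u[1]-9,18,18)))
E
```

```text
[ 427.9541515  -127.76865692   20.        ]
top knob [(np.float64(136.11), array([ 424.4, -127.8]), np.float64(8.9)), (np.float64(136.13), array([ 424.8, -127.9]), np.float64(9.2)), (np.float64(136.69), array([ 424.2, -127.7]), np.float64(9.3))]Traceback (most recent call last):
  File "<stdin>", line 8, in <module>
  File "fit.py", line 26, in fit
    r=minimize(res,s[0],method="Nelder-Mead",options=dict(initial_simplex=s,xatol=.05,fatol=.01,maxiter=120))
    res = _minimize_neldermead(fun, x0, args, callback, bounds=bounds,
                               **options)
    fxr = func(xr)
    fx = function(np.copy(x), *(wrapper_args + args))
  File "fit.py", line 17, in res
    u=proj(n,L@R.T+[q[0],q[1],z0]);v=((u-[X,Y]+.5)*S-.5)
  File "h.py", line 5, in proj
    p=cams.camera_params(n);E=p["extrinsics"];K=np.array([[p["fx"],0,p["cx"]],[0,p["fy"],p["cy"]],[0,0,1]])
ValueError: time passes only in moves, steps and waits
```

```bash
sed -i 's/^F=np/_C={n:cams.camera_params(n) for n in("top","scene")}\nF=np/; s/p=cams.camera_params(n);/p=_C[n];/' h.py
python3 - <<'E'
from fit import *
im={n:np.load(n+".npy") for n in("top","scene")}
k0=[424.5,-128]
for n in im:
    u=proj(n,[[*k0,20]])[0].astype(int)
    print(n,"knob",fit(n,im[n],KNOB,*k0,[-.1,.3],(u[0]-14,u[1]-14,28,28)))
    u=proj(n,[[603,-190,72]])[0].astype(int)
    print(n,"shaft",*fit(n,im[n],SHAFT,603,-190,np.radians([-150,-90,-60,-30,0,40,90,150]),(u[0]-9,u[1]-9,18,18)),sep="\n")
E
```

```text
top knob [(np.float64(182.96), array([ 424.7, -128. ]), np.float64(9.6)), (np.float64(183.06), array([ 424.5, -127.9]), np.float64(9.2))]
top
shaft
(np.float64(73.64), array([ 603.7, -190.7]), np.float64(-147.6))
(np.float64(77.68), array([ 603.8, -190.6]), np.float64(164.4))
(np.float64(79.52), array([ 603.9, -190.7]), np.float64(-76.0))
(np.float64(80.42), array([ 604. , -190.7]), np.float64(-61.9))
(np.float64(80.99), array([ 604. , -190.6]), np.float64(-54.1))
(np.float64(81.1), array([ 603.4, -190.6]), np.float64(164.4))
(np.float64(89.09), array([ 603.9, -190.7]), np.float64(0.9))
(np.float64(91.33), array([ 603.8, -190.8]), np.float64(52.3))
scene knob [(np.float64(524.8), array([ 426.7, -128.9]), np.float64(13.4)), (np.float64(524.97), array([ 426.2, -129.2]), np.float64(14.6))]
scene
shaft
(np.float64(152.64), array([ 606.5, -186.1]), np.float64(146.9))
(np.float64(153.82), array([ 606.8, -185.7]), np.float64(45.1))
(np.float64(154.0), array([ 606.6, -186. ]), np.float64(82.4))
(np.float64(156.0), array([ 606.6, -186. ]), np.float64(-124.2))
(np.float64(156.15), array([ 606.6, -185.9]), np.float64(-78.5))
(np.float64(161.51), array([ 606.3, -185.9]), np.float64(-155.0))
(np.float64(198.82), array([ 604.7, -190.3]), np.float64(-77.6))
(np.float64(207.33), array([ 604.7, -190.3]), np.float64(8.6))
```

```bash
python3 - <<'E'
from fit import *
from scipy.optimize import least_squares
im={n:np.load(n+".npy") for n in("top","scene")}
S=8
for n,(x,y),sigs in(("top",(603.8,-190.7),(.6,.9)),("scene",(604.7,-190.3),(.6,.9))):
    u=proj(n,[[x,y,76]])[0].round().astype(int);X,Y,W,H=u[0]-6,u[1]-6,13,13
    p=im[n][Y:Y+H,X:X+W];T=p[:,:,2]-p[:,:,0]
    if n=="top":print(T.round().astype(int))
    L=SHAFT[2:]
    for sig in sigs:
      row=[]
      for a in range(-80,100,15):
        R=cv2.Rodrigues(np.array([0,0,np.radians(a)]))[0]
        def cost(q):
            lab=np.zeros((H*S,W*S),np.uint8)
            for i,l in enumerate(L):
                v=(proj(n,l@R.T+[x+q[0],y+q[1],0])-[X,Y]+.5)*S-.5
                cv2.fillConvexPoly(lab,cv2.convexHull((v*16).round().astype(np.int32).reshape(-1,1,2)),i+1,shift=4)
            A=np.array([cv2.resize(cv2.GaussianBlur((lab==i).astype(np.float32),(0,0),sig*S),(W,H),interpolation=cv2.INTER_AREA).ravel() for i in range(4)]).T
            g,*_=np.linalg.lstsq(A,T.ravel(),rcond=None);return ((A@g-T.ravel())**2).mean()
        r=minimize(cost,[0,0],method="Nelder-Mead",options=dict(initial_simplex=[[0,0],[2,0],[0,2]],xatol=.1,fatol=.05,maxiter=60))
        row.append((a,round(r.fun,1),r.x.round(1).tolist()))
      print(n,sig,*row)
E
```

```text
[[-12 -11 -10  -9  -8  -8  -8  -8  -9 -11 -12 -12 -13]
 [-13 -11  -8  -4   1   6   1  -5  -6  -9 -11 -12 -12]
 [-10  -7  -6   7  31  50  39  16  -1  -6  -9 -11 -12]
 [ -8  -6   0  27  70  95  87  57  26   2  -7  -9 -12]
 [ -8  -5   4  40  87 115 114  94  60  23  -2  -8 -11]
 [ -6  -5   6  41  86 111 117 108  82  41   7  -6  -9]
 [ -6  -4   2  30  68  92 103  98  73  35   5  -6  -8]
 [ -6  -5   0  14  42  65  73  66  43  15  -2  -6 -10]
 [ -6  -6  -4   3  19  32  39  29  14   0  -5  -8 -10]
 [ -6  -4  -5  -4   4   9  12   6   0  -3  -3  -8 -11]
 [ -7  -5  -5  -4  -4  -2   0  -2  -4  -4  -5  -8 -12]
 [-10  -7  -5  -4  -4  -3  -3  -4  -3  -6  -7  -9 -12]
 [-10  -9  -6  -5  -5  -4  -5  -4  -6  -7  -8 -11 -11]]
top 0.6 (-80, np.float64(41.4), [1.9, 0.2]) (-65, np.float64(25.7), [2.1, 0.3]) (-50, np.float64(15.1), [2.2, 0.3]) (-35, np.float64(14.5), [2.5, 0.3]) (-20, np.float64(24.3), [2.5, 0.7]) (-5, np.float64(41.0), [2.5, 0.9]) (10, np.float64(59.3), [2.5, 1.2]) (25, np.float64(71.0), [2.3, 1.7]) (40, np.float64(75.6), [2.2, 2.0]) (55, np.float64(71.3), [2.1, 2.4]) (70, np.float64(55.7)
[... 653 characters left out ...]
23.5), [1.7, -0.8]) (-5, np.float64(35.4), [2.0, 1.3]) (10, np.float64(42.0), [1.9, 2.1]) (25, np.float64(44.8), [1.7, 2.7]) (40, np.float64(43.4), [1.5, 2.4]) (55, np.float64(40.3), [1.4, 2.3]) (70, np.float64(38.1), [1.3, 2.6]) (85, np.float64(35.2), [1.2, 2.5])
scene 0.9 (-80, np.float64(27.3), [1.5, 2.5]) (-65, np.float64(22.4), [1.4, 1.9]) (-50, np.float64(17.0), [1.7, 1.4]) (-35, np.float64(13.8), [1.8, 0.1]) (-20, np.float64(17.8), [2.0, -0.2]) (-5, np.float64(27.7), [2.1, 1.6]) (10, np.float64(32.5), [2.2, 2.7]) (25, np.float64(32.8), [2.1, 3.3]) (40, np.float64(30.5), [1.8, 2.9]) (55, np.float64(27.7), [1.6, 2.9]) (70, np.float64(25.8), [1.5, 2.8]) (85, np.float64(24.2), [1.3, 2.8])
```

The shaft axis is at about (606, -190) and its flat at about -40° (both cameras agree). The knob is at about (425.5, -128.5) with yaw about 11°, and the paddle press point is at about (617, 228, 63). Paddle first.

```bash
cat > mv.py <<'E'
import numpy as np
def mv(f,t):
    f,t=np.array(f,float),np.array(t,float);a=np.radians(f[3]);d=t-f
    s=np.array([d[0]*np.cos(a)+d[1]*np.sin(a),d[0]*np.sin(a)-d[1]*np.cos(a),-d[2]])/250
    return np.r_[s,-d[3]/45].round(4)
def fwd(f,m):  # commanded pose after the numbers m
    a=np.radians(f[3]);m=np.array(m,float);x,y,z=m[:3]*250
    return [round(float(v),2) for v in (f[0]+x*np.cos(a)+y*np.sin(a),f[1]+x*np.sin(a)-y*np.cos(a),f[2]-z,f[3]-45*m[3])]
E
python3 - <<'E'
from mv import *
a=[208.46,508.95,237.43,157.72];b=[412.7,368.5,237.4,157.72];c=[617,228,110,157.72]
print(mv(a,b),mv(b,c))
E
```

```text
[-9.690e-01 -2.101e-01  1.000e-04 -0.000e+00] [-0.9693 -0.2102  0.5096 -0.    ]
```

Request:
apply_moves:
  targets: "-0.969 -0.21 0 0 1;-0.969 -0.21 0 0 1;-0.969 -0.21 0 0 1;-0.969 -0.21 0 0 1;-0.969 -0.21 0 0 1;-0.969 -0.21 0 0 1;-0.969 -0.21 0 0 1;-0.969 -0.21 0 0 1;-0.969 -0.21 0 0 1;-0.969 -0.21 0 0 1"

```text
t: 2.3
ee_pos: [411.9, 369.2, 237.5]
tool_rot: [[-0.926, 0.378, -0.0], [0.378, 0.926, 0.0], [0.0, 0.0, -1.0]]
ft_force: [-0.4, 0.4, 0.2]
opening: 0.186
grip_force: 0.0
```

Request:
apply_moves:
  targets: "-0.969 -0.21 0 0 1;-0.969 -0.21 0 0 1;-0.969 -0.21 0 0 1;-0.969 -0.21 0 0 1;-0.969 -0.21 0 0 1;-0.969 -0.21 0 0 1;-0.969 -0.21 0.5 0 1;-0.969 -0.21 0.5 0 1;-0.969 -0.21 0.5 0 1;-0.969 -0.21 0.5 0 1"

```text
t: 3.3
ee_pos: [614.3, 228.5, 108.7]
tool_rot: [[-0.926, 0.378, -0.007], [0.378, 0.926, -0.002], [0.005, -0.004, -1.0]]
ft_force: [0.5, 0.3, 0.2]
opening: 0.005
grip_force: 0.0
```

Request:
apply_moves:
  targets: "0 0 0.05 0 1;0 0 0.1 0 1;0 0 0.12 0 1;0 0 0.14 0 1;0 0 0.15 0 1;0 0 0.16 0 1;0 0 0.17 0 1;0 0 0.17 0 1;0 0 0.17 0 1;0 0 0.17 0 1"

```text
t: 4.3
ee_pos: [617.1, 228.3, 70.8]
tool_rot: [[-0.925, 0.379, 0.0], [0.379, 0.925, 0.0], [-0.0, 0.0, -1.0]]
ft_force: [-4.4, -0.3, 6.9]
opening: 0.01
grip_force: 3.2
```

Request:
apply_moves:
  targets: "0 0 0.008 0 1;0 0 0.016 0 1;0 0 0.02 0 1;0 0 0.024 0 1;0 0 0.028 0 1;0 0 0.028 0 1;0 0 0.028 0 1;0 0 0.028 0 1;0 0 0.028 0 1;0 0 0.028 0 1"

```text
t: 5.3
ee_pos: [616.7, 228.4, 64.5]
tool_rot: [[-0.925, 0.379, -0.0], [0.379, 0.925, 0.0], [0.001, 0.0, -1.0]]
ft_force: [-9.7, -1.0, 15.1]
opening: 0.005
grip_force: 7.5
```

Request:
apply_moves:
  targets: "0 0 0.004 0 1;0 0 0.008 0 1;0 0 0.008 0 1;0 0 0.008 0 1;0 0 0.008 0 1;0 0 0.008 0 1;0 0 0.008 0 1;0 0 0.008 0 1;0 0 0.008 0 1;0 0 0.008 0 1"

```text
t: 6.3
ee_pos: [616.8, 228.4, 64.0]
tool_rot: [[-0.925, 0.379, -0.0], [0.379, 0.925, 0.0], [0.0, 0.0, -1.0]]
ft_force: [-14.9, -2.7, 28.9]
opening: 0.008
grip_force: 14.4
```

The paddle is at its stop: z no longer drops while the force climbs to 29 N. Releasing it and going to the knob.

```bash
python3 - <<'E'
from mv import *
p=[208.46,508.95,237.43,157.72]
p=fwd(p,[-.969,-.21,0,0]);p=fwd(p,[-.969,-.21,.5,0]);p=fwd(p,[0,0,.206,0]);print(p)
p=fwd(p,[0,0,-.48,0])
m=[520,50,181,174.7];k=[425.5,-128.5,100,191.5];print(p,mv(p,m),mv(m,k))
E
```

```text
[616.98, 228.09, 60.93, 157.72]
[616.98, 228.09, 180.93, 157.72] [ 8.890e-02 -8.063e-01 -3.000e-04 -3.773e-01] [ 0.3104 -0.7459  0.324  -0.3733]
```

Request:
apply_moves:
  targets: "0 0 -0.1 0 1;0 0 -0.3 0 1;0 0 -0.48 0 1;0 0 -0.48 0 0.41;0 0 -0.48 0 0.41;0 0 -0.48 0 0.41;0 0 -0.48 0 0.41;0 0 -0.48 0 0.41;0 0 -0.48 0 0.41;0 0 -0.48 0 0.41"

```text
t: 7.3
ee_pos: [616.9, 228.1, 180.5]
tool_rot: [[-0.925, 0.379, -0.001], [0.379, 0.925, -0.0], [0.0, -0.0, -1.0]]
ft_force: [0.1, 0.4, -0.4]
opening: 0.555
grip_force: 0.0
```

Request:
apply_moves:
  targets: "0.089 -0.806 0 -0.377 0.41;0.089 -0.806 0 -0.377 0.41;0.089 -0.806 0 -0.377 0.41;0.089 -0.806 0 -0.377 0.41;0.089 -0.806 0 -0.377 0.41;0.089 -0.806 0 -0.377 0.41;0.089 -0.806 0 -0.377 0.41;0.089 -0.806 0 -0.377 0.41;0.089 -0.806 0 -0.377 0.41;0.089 -0.806 0 -0.377 0.41"

```text
t: 8.3
ee_pos: [520.2, 50.7, 180.8]
tool_rot: [[-0.996, 0.092, -0.0], [0.092, 0.996, 0.0], [0.0, 0.0, -1.0]]
ft_force: [-1.0, -0.3, 0.1]
opening: 0.593
grip_force: 0.0
```

Request:
apply_moves:
  targets: "0.31 -0.746 0 -0.373 0.41;0.31 -0.746 0 -0.373 0.41;0.31 -0.746 0 -0.373 0.41;0.31 -0.746 0 -0.373 0.41;0.31 -0.746 0.1 -0.373 0.41;0.31 -0.746 0.2 -0.373 0.41;0.31 -0.746 0.32 -0.373 0.41;0.31 -0.746 0.32 -0.373 0.41;0.31 -0.746 0.32 -0.373 0.41;0.31 -0.746 0.32 -0.373 0.41"

```text
t: 9.3
ee_pos: [426.4, -128.5, 102.2]
tool_rot: [[-0.98, -0.199, 0.002], [-0.199, 0.98, -0.001], [-0.001, -0.001, -1.0]]
ft_force: [0.3, 1.1, -1.0]
opening: 0.594
grip_force: 0.0
```

```bash
python3 - <<'E'
from mv import *
from h import *
p=[616.98, 228.09, 180.93, 157.72]
p=fwd(p,[.089,-.806,0,-.377]);p=fwd(p,[.31,-.746,.32,-.373]);print(p)
a=cams.get_image("scene")[:,:,::-1];b=cams.get_image("top")[:,:,::-1]
f=lambda im,x,y,w,h,k:cv2.resize(im[y:y+h,x:x+w],None,fx=k,fy=k,interpolation=cv2.INTER_CUBIC)
cv2.imwrite("pics/d.png",np.hstack([f(a,225,90,100,110,4),f(b,120,130,100,110,4)]))
E
```

```text
[425.57, -128.46, 100.93, 191.47]
```

View pics/d.png

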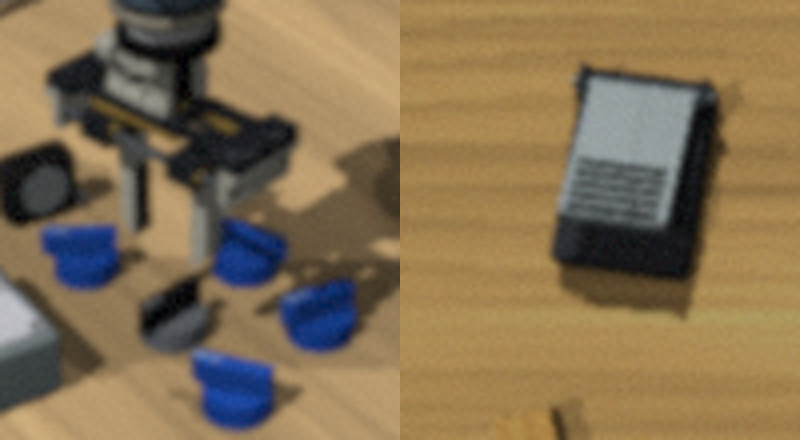

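The paddle has sprung back up and the fingers straddle the knob. Descend and grip.

Request:
apply_moves:
  targets: "0 0 0.08 0 0.41;0 0 0.16 0 0.41;0 0 0.2 0 0.41;0 0 0.22 0 0.41;0 0 0.235 0 0.41;0 0 0.235 0 0.41;0 0 0.235 0 0.6;0 0 0.235 0 0.8;0 0 0.235 0 1;0 0 0.235 0 1"
  grip_force: 40

```text
t: 10.4
ee_pos: [425.7, -128.4, 42.4]
tool_rot: [[-0.98, -0.199, 0.0], [-0.199, 0.98, -0.0], [-0.0, -0.0, -1.0]]
ft_force: [0.5, 0.5, 0.1]
opening: 0.299
grip_force: 0.0
```

Request:
apply_moves:
  targets: "0 0 0 0 1;0 0 0 0 1;0 0 0 0 1;0 0 0 0 1;0 0 -0.1 0 1;0 0 -0.2 0 1;0 0 -0.4 0 1;0 0 -0.4 0 1;0 0 -0.4 0 1;0 0 -0.4 0 1"

```text
t: 11.4
ee_pos: [425.0, -128.2, 141.1]
tool_rot: [[-0.98, -0.199, -0.002], [-0.199, 0.98, 0.001], [0.001, 0.001, -1.0]]
ft_force: [-0.4, 1.0, -0.1]
opening: 0.147
grip_force: 40.0
```

```bash
python3 - <<'E'
from mv import *
print(mv([425.57,-128.46,142.18,191.47],[606,-190.3,142.2,140]))
E
```

```text
[-6.5810e-01 -3.8590e-01 -1.0000e-04  1.1438e+00]
```

Request:
apply_moves:
  targets: "-0.1 -0.05 0 0.15 1;-0.2 -0.11 0 0.3 1;-0.3 -0.17 0 0.45 1;-0.4 -0.23 0 0.6 1;-0.5 -0.29 0 0.75 1;-0.58 -0.34 0 0.9 1;-0.63 -0.37 0 1 1;-0.658 -0.386 0 1 1;-0.658 -0.386 0 1 1;-0.658 -0.386 0 1 1"

```text
t: 12.4
ee_pos: [605.2, -190.0, 141.3]
tool_rot: [[-0.835, 0.551, -0.002], [0.551, 0.835, 0.001], [0.002, -0.0, -1.0]]
ft_force: [-0.1, 0.9, -0.5]
opening: 0.146
grip_force: 40.0
```

Request:
apply_moves:
  targets: "0 0 0 0.144 1;0 0 0 0.144 1;0 0 0 0.144 1;0 0 0 0.144 1;0 0 0 0.144 1;0 0 0 0.144 1;0 0 0 0.144 1;0 0 0 0.144 1;0 0 0 0.144 1;0 0 0 0.144 1"

```text
t: 13.4
ee_pos: [606.0, -190.3, 142.2]
tool_rot: [[-0.766, 0.643, -0.0], [0.643, 0.766, 0.0], [0.0, -0.0, -1.0]]
ft_force: [0.4, 0.0, 0.0]
opening: 0.148
grip_force: 40.0
```

```bash
python3 - <<'E'
from mv import *
from fit import *
from rig import readout
p=fwd([425.57,-128.46,142.18,191.47],[-.658,-.386,0,1]);p=fwd(p,[0,0,0,.144]);print(p)
s=readout.read_state();print(s["ee_pos"],s["t"])
im=np.mean([cams.get_image("scene").astype(float) for _ in range(8)],0)[:,:,::-1];np.save("held.npy",im)
u=proj("scene",[[606,-190,110]])[0].astype(int);print(u)
R=cv2.Rodrigues(np.array([0,0,np.radians(-40)]))[0]
v=im.clip(0,255).astype(np.uint8);X,Y=u-[30,35];k=9
v=cv2.resize(v[Y:Y+60,X:X+60],None,fx=k,fy=k,interpolation=cv2.INTER_CUBIC)
for L in(KNOB[1],np.r_[c(28,0)],KNOB[3]):
    q=((proj("scene",L@R.T+[606,-190.3,100])-[X,Y]+.5)*k-.5).round().astype(np.int32)
    cv2.polylines(v,[q],True,(0,0,255),1)
cv2.imwrite("pics/e.png",v)
E
```

```text
[605.97, -190.32, 142.18, 139.99]
[ 605.99500475 -190.2756134   142.17474727] 13.4
[205 154]
```

View pics/e.png

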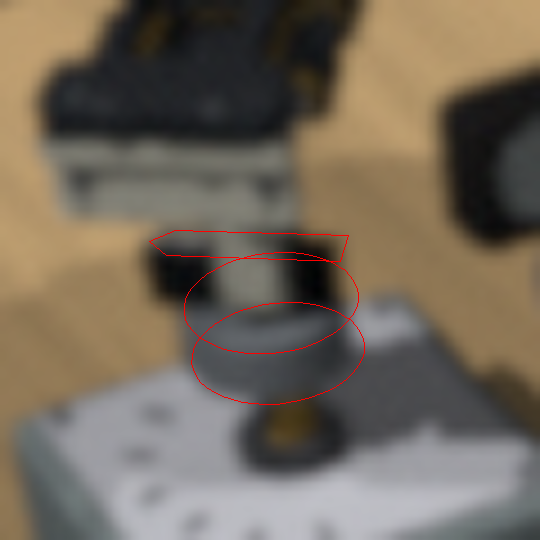

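Held knob: its body is about 1 px left of the predicted outline, with the shaft right under it. I'll quantify the offset from the edge profile.

```bash
python3 - <<'E'
from fit import *
im=np.load("held.npy");X,Y=205-30,154-35
np.set_printoptions(linewidth=200)
print(np.arange(X+16,X+44))
for r in range(Y+35,Y+48): print(r,im[r,X+16:X+44].mean(1).round().astype(int))
R=cv2.Rodrigues(np.array([0,0,np.radians(-40)]))[0]
h=cv2.convexHull(proj("scene",KNOB[0]@R.T+[606,-190.3,100]).astype(np.float32))[:,0]
for r in range(Y+36,Y+48):
    e=[]
    for p,q in zip(h,np.roll(h,-1,0)):
        if (p[1]-r)*(q[1]-r)<0:e.append(round(float(p[0]+(r-p[1])/(q[1]-p[1])*(q[0]-p[0])),2))
    print(r,sorted(e))
print(proj("scene",[[606,-190.3,100],[607.53,-191.6,100],[606,-190.3,102]]))
E
```

```text
[191 192 193 194 195 196 197 198 199 200 201 202 203 204 205 206 207 208 209 210 211 212 213 214 215 216 217 218]
154 [124 124 116 103  90  84  83  85  84  87  82  75  68  66  68  68  68  68  70  70  63  65  95 134 152 148 144 146]
155 [126 125 122 110  97  87  89  90  91  93  91  88  84  86  89  91  93  90  85  77  64  62  92 132 154 158 155 151]
156 [127 126 122 112  97  87  86  89  95  99 100 100  98 100  99 100  96  89  79  66  54  54  82 119 142 147 141 131]
157 [127 127 123 112  96  85  84  86  91  96  98  97  97  95  92  89  81  73  65  55  48  49  70  95 112 115 110 100]
158 [125 126 124 115  99  85  82  83  85  86  89  89  87  83  80  74  69  62  56  52  49  49  59  75  83  85  84  80]
159 [123 125 128 126 112  94  84  82  82  84  82  81  79  76  75  70  66  61  57  52  49  54  61  70  75  77  76  76]
160 [129 135 142 143 136 114  95  84  82  82  82  81  78  76  72  69  66  62  58  56  56  61  69  74  76  76  76  77]
161 [145 150 154 157 155 140 115  96  87  84  82  79  79  75  73  68  66  60  58  60  66  70  74  76  77  76  77  76]
162 [156 156 157 160 160 152 137 120 110 103  97  91  82  73  69  65  62  58  55  60  69  74  75  77  77  75  76  76]
163 [150 150 152 156 157 156 152 146 139 133 126 108  86  67  60  60  59  52  48  54  61  68  74  76  75  77  75  76]
164 [136 132 137 148 156 158 158 157 156 150 136 111  79  56  52  53  52  48  43  41  48  58  67  73  75  76  75  77]
165 [136 130 134 145 157 159 159 159 159 149 125  92  63  48  48  51  50  45  40  37  37  45  61  70  75  75  74  75]
166 [150 147 147 152 157 160 159 158 157 140 108  72  53  50  54  54  53  49  43  37  34  38  57  67  73  74  77  75]
155 [195.23, 214.78]
156 [195.38, 214.9]
157 [195.54, 214.99]
158 [195.7, 214.84]
159 [195.86, 214.42]
160 [196.19, 213.65]
161 [196.89, 212.5]
162 [198.16, 210.79]
163 [200.63, 207.92]
164 []
165 []
166 []
[[205.42545339 157.67408717]
 [204.750525   157.64782731]
 [205.34996856 157.12134736]]
```

```bash
python3 - <<'E'
from fit import *
np.set_printoptions(linewidth=220)
def show(im,L,pose,yaw,rows,cols,f):
    R=cv2.Rodrigues(np.array([0,0,np.radians(yaw)]))[0]
    h=cv2.convexHull(proj("scene",L@R.T+pose).astype(np.float32))[:,0]
    print(np.arange(*cols))
    for r in range(*rows):
        e=[round(float(p[0]+(r-p[1])/(q[1]-p[1])*(q[0]-p[0])),2) for p,q in zip(h,np.roll(h,-1,0)) if (p[1]-r)*(q[1]-r)<0]
        print(r,f(im[r,cols[0]:cols[1]]).round().astype(int),sorted(e))
s=np.load("scene.npy");h=np.load("held.npy")
u=proj("scene",[[425.57,-128.46,10]])[0].astype(int);print(u)
show(s,KNOB[0],[425.57,-128.46,0],11.5,(u[1]-1,u[1]+8),(u[0]-14,u[0]+15),lambda a:a[:,2]-a[:,0])
u=proj("scene",[[606,-190.3,75]])[0].astype(int);print(u)
rb=lambda a:a[:,2]-a[:,0]
show(s,SHAFT[2],[606,-190.3,0],-40,(u[1]-4,u[1]+7),(u[0]-8,u[0]+9),rb)
print(*[np.r_[r,rb(h[r,u[0]-8:u[0]+9])].round().astype(int) for r in range(u[1]-2,u[1]+7)],sep="\n")
E
```

```text
[268 169]
[254 255 256 257 258 259 260 261 262 263 264 265 266 267 268 269 270 271 272 273 274 275 276 277 278 279 280 281 282]
168 [68 69 68 69 64 48 25  5 -3 -3 -3  0  1 -3 -2 -6 -7 -8 -7 -8 -9 -5  6 24 39 48 57 64 66] [259.11, 276.85]
169 [68 68 68 67 61 46 25  6  0 -2 -1 -3 -3 -3 -6 -6 -8 -9 -9 -9 -9 -5  6 26 38 47 58 63 65] [259.14, 276.85]
170 [68 68 66 63 57 43 23  6 -2 -1 -3 -3 -6 -7 -7 -8 -7 -9 -9 -9 -8 -5  8 27 38 46 57 64 66] [259.17, 276.84]
171 [68 67 64 60 54 41 23  4 -3 -4 -3 -6 -7 -8 -8 -8 -9 -8 -8 -8 -7 -3 12 29 40 50 60 66 67] [259.21, 276.84]
172 [67 65 63 59 53 40 18  2 -4 -4 -7 -7 -8 -8 -9 -8 -9 -8 -7 -6 -6 -2 14 32 44 56 65 69 69] [259.24, 276.83]
173 [64 65 60 57 52 37 16  0 -5 -6 -7 -7 -7 -7 -8 -8 -7 -7 -7 -6 -5  1 20 40 52 62 69 70 70] [259.32, 276.74]
174 [62 60 58 57 53 40 19  3 -5 -7 -7 -6 -7 -7 -7 -7 -7 -6 -5 -5 -3 12 34 53 62 68 71 71 71] [259.65, 276.36]
175 [59 56 56 56 54 46 32 13 -1 -6 -8 -8 -7 -7 -6 -6 -7 -6 -4 -2  8 28 48 62 68 71 72 71 72] [260.34, 275.62]
176 [60 58 56 56 57 54 46 33 18  5 -2 -4 -6 -6 -5 -6 -5 -2  1  1  6 20 39 55 63 68 70 70 71]
[... 817 characters left out ...]
 -4 -3 -3 -2 -3 -4 -4 -5 -5 -6] []
[162  -6  -6  -7  -6  -6  -6  -6  -2   0   4   5   4   0  -3  -4  -4  -3]
[163  -6  -5  -6  -5  -6  -6  -2   8  18  20  23  15   3  -2  -3  -3  -3]
[164  -5  -6  -5  -6  -5  -4   3  24  36  39  37  24   8  -2  -2  -3  -2]
[165  -6  -6  -5  -5  -4  -3   9  31  43  45  41  29  11  -1  -2  -2  -2]
[166  -6  -6  -6  -5  -4  -1  14  37  47  46  39  28  10   0  -3  -3  -2]
[167  -6  -7  -5  -4  -5   0  15  37  44  42  30  15   3  -2  -2  -2  -4]
[168  -6  -6  -5  -4  -3  -2   6  21  25  19  11   2  -2  -4  -2  -3  -3]
[169  -6  -6  -5  -4  -3  -3  -2   2   5   2   0  -3  -3  -2  -2  -4  -5]
[170  -6  -6  -5  -5  -4  -4  -4  -3  -3  -4  -4  -4  -4  -3  -4  -4  -5]
```

The held knob sits about 3 mm toward its nose in the grip; the shaft estimate matches the same camera. I'll correct by +3 mm along tool x and descend gently to find the tip.

Request:
apply_moves:
  targets: "0.012 0 0 0 1;0.012 0 0.03 0 1;0.012 0 0.05 0 1;0.012 0 0.065 0 1;0.012 0 0.07 0 1;0.012 0 0.075 0 1;0.012 0 0.08 0 1;0.012 0 0.085 0 1;0.012 0 0.085 0 1;0.012 0 0.085 0 1"

```text
t: 14.8
ee_pos: [603.7, -188.3, 121.0]
tool_rot: [[-0.766, 0.643, 0.0], [0.643, 0.766, -0.0], [-0.0, 0.0, -1.0]]
ft_force: [0.2, 0.4, -0.8]
opening: 0.146
grip_force: 40.0
```

```bash
python3 - <<'E'
from rig import readout
s=readout.read_state();print(s["ee_pos"],s["ft_force"],s["torque"])
E
```

```text
[ 603.74322353 -188.3438151   120.99991141] [ 0.21061974  0.36605593 -0.76218638] [0.02028609 0.02966092 0.0123028 ]
```

Request:
apply_moves:
  targets: "0 0 0.003 0 1;0 0 0.006 0 1;0 0 0.009 0 1;0 0 0.012 0 1;0 0 0.015 0 1;0 0 0.018 0 1;0 0 0.018 0 1;0 0 0.018 0 1;0 0 0.018 0 1;0 0 0.018 0 1"

```text
t: 15.8
ee_pos: [603.7, -188.4, 116.5]
tool_rot: [[-0.766, 0.643, 0.0], [0.643, 0.766, 0.0], [-0.0, 0.0, -1.0]]
ft_force: [-0.8, 0.1, -0.7]
opening: 0.146
grip_force: 40.0
```

```bash
python3 - <<'E'
from rig import readout
s=readout.read_state();print(s["ee_pos"],s["ft_force"],s["torque"])
E
```

```text
[ 603.72178724 -188.35047594  116.4617232 ] [-0.78573495  0.12598783 -0.68299308] [-0.01561742 -0.00638062 -0.01447771]
```

Request:
apply_moves:
  targets: "0 0 0.005 0 1;0 0 0.01 0 1;0 0 0.015 0 1;0 0 0.02 0 1;0 0 0.025 0 1;0 0 0.03 0 1;0 0 0.034 0 1;0 0 0.034 0 1;0 0 0.034 0 1;0 0 0.034 0 1"

```text
t: 16.8
ee_pos: [603.8, -188.4, 108.3]
tool_rot: [[-0.766, 0.643, 0.0], [0.643, 0.766, -0.0], [-0.0, 0.0, -1.0]]
ft_force: [-2.4, 1.1, 4.8]
opening: 0.146
grip_force: 40.0
```

Request:
apply_moves:
  targets: "0 0 0.004 0 1;0 0 0.008 0 1;0 0 0.012 0 1;0 0 0.016 0 1;0 0 0.016 0 1;0 0 0.016 0 1;0 0 0.016 0 1;0 0 0.016 0 1;0 0 0.016 0 1;0 0 0.016 0 1"

```text
t: 17.8
ee_pos: [603.8, -188.4, 104.8]
tool_rot: [[-0.766, 0.643, 0.0], [0.643, 0.766, -0.0], [-0.0, 0.0, -1.0]]
ft_force: [-4.2, 1.1, 9.7]
opening: 0.146
grip_force: 40.0
```

Request:
apply_moves:
  targets: "0 0 0.004 0 1;0 0 0.008 0 1;0 0 0.012 0 1;0 0 0.012 0 1;0 0 0.012 0 1;0 0 0.012 0 1;0 0 0.012 0 1;0 0 0.012 0 1;0 0 0.012 0 1;0 0 0.012 0 1"

```text
t: 18.8
ee_pos: [604.0, -188.5, 104.1]
tool_rot: [[-0.766, 0.643, 0.001], [0.643, 0.766, -0.001], [-0.001, 0.0, -1.0]]
ft_force: [-11.8, 4.5, 30.1]
opening: 0.144
grip_force: 40.0
```

Request:
apply_moves:
  targets: "0 0 -0.003 0 1;0 0 -0.003 0 1;0 0 -0.003 0 1;0 0 -0.003 0 1;0 0 -0.003 0 1;0 0 -0.003 0 1;0 0 -0.003 0 1;0 0 -0.003 0 1;0 0 -0.003 0 1;0 0 -0.003 0 1"

```text
t: 19.8
ee_pos: [604.0, -188.5, 104.1]
tool_rot: [[-0.766, 0.643, 0.001], [0.643, 0.766, -0.001], [-0.001, 0.0, -1.0]]
ft_force: [-10.2, 3.0, 23.5]
opening: 0.146
grip_force: 40.0
```

```bash
python3 - <<'E'
from fit import *
im=np.mean([cams.get_image("scene").astype(float) for _ in range(6)],0)[:,:,::-1];np.save("end.npy",im)
v=im.clip(0,255).astype(np.uint8);X,Y,k=170,125,9
a=cv2.resize(v[Y:Y+60,X:X+75],None,fx=k,fy=k,interpolation=cv2.INTER_CUBIC)
for L in(c(28,62),c(28,82)):
    q=((proj("scene",L+[606,-190.3,0])-[X,Y]+.5)*k-.5).round().astype(np.int32);cv2.polylines(a,[q],True,(0,0,255),1)
cv2.imwrite("pics/f.png",a)
E
```

```text
(no output)
```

View pics/f.png

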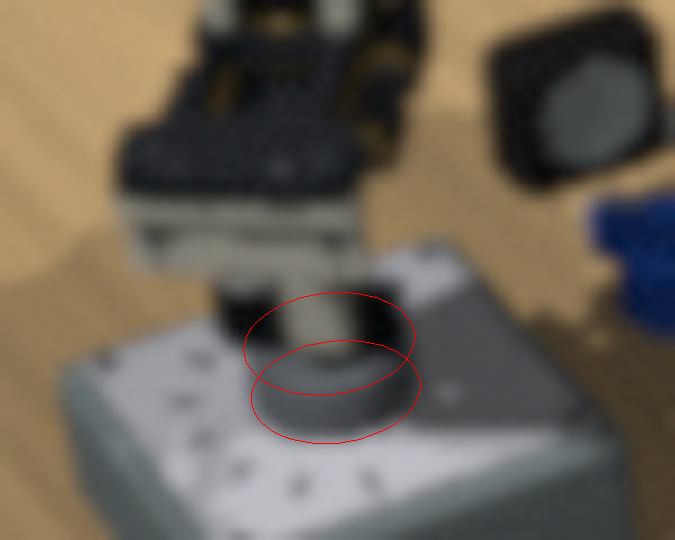

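```bash
python3 - <<'E'
from fit import *
np.set_printoptions(linewidth=220)
h,e=np.load("held.npy").mean(2),np.load("end.npy").mean(2)
print("end cols",np.arange(194,222))
for r in range(163,177):print(r,e[r,194:222].round().astype(int))
# held-vs-end: predicted body hull bottoms
for nm,pose in(("held",[606+2.5,-190.3-2.1,100]),("end",[606.2,-190.3,62])):
    p=proj("scene",KNOB[0]+pose);hh=cv2.convexHull(p.astype(np.float32))[:,0]
    print(nm,"cx",(hh[:,0].min()+hh[:,0].max())/2)
    for cc in range(198,212):
        y=[a[1]+(cc-a[0])/(b[0]-a[0])*(b[1]-a[1]) for a,b in zip(hh,np.roll(hh,-1,0)) if (a[0]-cc)*(b[0]-cc)<0]
        print(cc,np.round(max(y),2) if y else None,end="; ")
    print()
# finger/gripper patch displacement held->end by template matching vs predicted
T=np.load("held.npy")[135:153,183:212].astype(np.float32)
E=np.load("end.npy").astype(np.float32)
m=cv2.matchTemplate(E[130:175,170:235],T,cv2.TM_CCOEFF_NORMED);_,v,_,l=cv2.minMaxLoc(m)
print("gripper shift",v,l[0]+170-183,l[1]+130-135,m[l[1]-1:l[1]+2,l[0]].round(3),m[l[1],l[0]-1:l[0]+2].round(3))
a=proj("scene",[[606,-190.3,150],[604,-188.5,111.9]]);print(a[1]-a[0])
a=proj("scene",[[608.5,-192.4,100],[606.5,-190.6,62]]);print(a[1]-a[0])
E
```

```text
end cols [194 195 196 197 198 199 200 201 202 203 204 205 206 207 208 209 210 211 212 213 214 215 216 217 218 219 220 221]
163 [136 112  88  69  54  49  48  62  82  96 101 103 102  96  80  52  30  21  21  21  31  52  66  75  78  74  76  76]
164 [146 144 129 106  84  78  76  79  84  86  83  79  75  75  64  50  45  48  45  42  39  51  65  75  76  76  75  77]
165 [153 160 150 123  97  88  88  91  90  87  82  72  65  65  65  68  69  70  65  57  45  48  64  72  76  75  76  76]
166 [159 161 152 126  99  88  90  92  93  94  92  88  84  85  87  89  87  77  67  55  43  45  62  73  75  76  77  76]
167 [161 161 152 127  99  86  87  92  97  99  98  97  97  95  94  91  83  69  55  42  38  43  59  71  81  86  85  79]
168 [161 160 154 130 101  86  85  89  91  93  95  93  91  89  83  77  70  59  48  42  41  48  63  74  87  98  95  84]
169 [161 161 154 136 107  88  82  83  84  85  85  84  82  79  74  68  61  54  47  42  45  53  67  75  82  91  90  81]
170 [160 158 156 142 118  93  84  81  82  81  81  80  77  74  71  68  60  53  46  50  57  64  73  76  77  79  80  76]
171 [156 158 158 149 133 112  93 
[... 474 characters left out ...]
9 187 187 187 187 187 188 189 189 189 191 190 191 191 191 191 190 186 183 182 180]
176 [164 165 160 164 177 189 191 192 189 188 190 192 192 192 193 189 185 185 190 193 192 192 193 191 191 188 185 181]
held cx 203.86462
198 162.44; 199 162.81; 200 163.07; 201 163.25; 202 163.36; 203 163.4; 204 163.36; 205 163.27; 206 163.12; 207 162.91; 208 162.62; 209 162.26; 210 161.8; 211 161.22; 
end cx 206.33066
198 170.81; 199 171.87; 200 172.55; 201 173.01; 202 173.34; 203 173.57; 204 173.71; 205 173.78; 206 173.79; 207 173.73; 208 173.61; 209 173.41; 210 173.14; 211 172.8; 
gripper shift 0.8756228089332581 3 12 [0.841 0.876 0.766] [0.844 0.876 0.809]
[ 2.39375976 10.93596418]
[ 2.30535316 10.32768727]
```

The knob's lower edge is 0.4 px above the prediction for z = 62 mm. That matches the camera's usual offset, so the knob hasn't slipped: it is flush on the collar and the shaft is at its stop, held at about 23 N.

```bash
python3 -c "
from rig import readout,ticket
s=readout.read_state();print(s['t'],s['ft_force'],s['grip_force']);print(ticket.hand_in())"
```

```text
20.1 [-8.75579565  3.0534855  23.71116661] 40.016655921936035
the job is handed in; nothing more can be done
None
```

I handed the job in at 20.1 s: the paddle was pressed to its stop and sprang back, then the knob was fitted onto the shaft. It's still gripped at 40 N and pressed fully in at about 24 N; the tape measure, offcut and jar were not touched.

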